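# Cover the terracotta bowls with the bin's lift-and-slide hatch

## Robot

A 6-joint arm with a two-finger parallel gripper is mounted at the origin on the work surface. World frame = base frame: x ahead of the robot, y to its left, z up, the work surface at z = 0. Lengths are in mm, angles in rad, forces in N, time in s.
With the tool pointing down it reaches from about 350 to 775 mm from the base axis. Payload 7.3 kg.
Tool frame: the origin (TCP) lies between the finger pads; the fingertips stand 8 mm ahead of it and the grasp point (between the pads) lies 11 mm behind it; y points along the fingers, z is the direction in which the jaws open and shut, and the axes are right-handed (so a half turn about y gives the same grasp; the last joint's range is limited). The gripper opens to 92 mm and grips with 3 to 60 N. Pads are 19 mm wide; open, the fingers measure 130 mm over their backs; the gripper's body (75 mm by 190 mm) begins 47 mm behind the grasp point.
Start: joints at [1.029, 0.342, 1.524, -0, 1.275, -0.146], TCP at [202.399, 484.437, 234.741] pointing down, gripper open.
Joint ranges: [-2.53, 2.53], [-0.77, 2.02], [0.04, 2.7], [-1, 4.14], [0.28, 2.66], [-3.11, 3.11]. Speed limits (rad/s): [2.57, 2.57, 3.14, 3.14, 3.14, 3.14].

## Interface

Orientations are given as [roll, pitch, yaw] about the fixed x, y, z axes, in that order (R = Rz(yaw) Ry(pitch) Rx(roll)).
In Python, from plant import bot, vision, job gives the robot as it stands. The module is installed in compiled form; this text tells all that it offers.
- The arm moves only by the tool arm_command, never from a script. Its argument "deltas" is a list of rows, each a list of 4 numbers: the shift along the tool's x, y, z in m, then the turn about the tool's y in degrees. In form: [[x, y, z, twist], ...]. A call has 1 to 5 rows; each row shifts and turns the commanded pose from where the row before left it, along the tool's axes as they then stand; what a row does not reach is not made up. A row lasts 1/10 s, in which the tool goes at most 50 mm and 8.59 degrees, less where a joint would pass 70% of its speed; a pose out of reach is approached as far as the arm can. A call is refused whole if a number of a shift passes 0.05 or a number of a turn 8.59, either way. A call with a gripper value outside its range is refused whole. "claw" is the closure in counts, from 0 (fully open) to 255 (shut), set as the call begins (left out, the last holds). The fingers move at their own pace and stop on an object; the grip force is fixed at half the most. Time passes only in rows, so rows that do not move let the fingers close. It gives the time, the measured TCP pose, the force and the opening at its end, in the units of the state.
- bot.get_obs(): the state, without advancing time (a new reading comes with each control period).
- vision.capture(name): name is "side" or "top"; returns a dict with "img" (384x512x3 uint8, red, green, blue), "camera_matrix" (3x3 intrinsics, pixels), "dist_coeffs" ([k1, k2, p1, p2, k3] as OpenCV has them; the pictures are not rectified), "world_to_cam" (4x4, takes a point from world to camera coordinates). Camera axes: x right, y down, z forward; pixel columns grow to the right and rows downward; lengths in mm; the calibration is good to about 2 mm. A picture is of the moment at which its call begins. There is no depth.
- job.close_job(): hands the job in, once; it reports no verdict.
Trained networks look in a picture, given as the dict that the camera call returned (one of the last four; its "shot" number tells which), for a name from the list of things; names that differ only in an ending like _2 or _b are one class to them, and where a whole thing is asked for, a point or a joint stands for the part that bears it (a point fixed in the world has none). Each returns a list of dicts, best first, with "confidence" (0 to 1); they miss things now and then, are a little off and sometimes report something else, mostly with a low value. They report only what shows in the picture. A call takes as long as a camera call.
- vision.find_in(picture, name): "xyz" ([x, y, z] in mm, in the coordinates of the camera as it stood for that picture, good to about 4 mm: the middle of the surface that is visible of it).
- vision.regions_of(picture, name): "mask" (384x512 bool, what is visible of it).
The state is a dict: "time": time; "joint_positions": joint angles; "dq": joint speeds; "tau": joint torques, N m; "tool_pos": TCP position; "tcp_rot": TCP orientation; "contact_force": force on the tool from outside, world axes, zero at the start; "moment": the same for the moment, N m; "grip_width": finger opening in mm.
Only numpy, scipy, OpenCV 4.12 (cv2) and the standard library are available. Lean on these libraries where they do the work, as an engineer would, in place of code of your own. Each camera call takes 0.05 s, during which the arm holds its last target. There are 200 camera calls.

## Task

The sloped plywood bin has two compartments side by side and one wooden hatch, which now sits over the empty compartment. Lift the hatch off its seat by its handle, slide it sideways along its channels to the other compartment and set it down fully seated there, so that the terracotta bowls are covered; then let go. Do not disturb the bowls, the colander or the trivet.

Things in the scene. Friction and masses are not known exactly. Their poses are not given: they have to be found in the camera images.
- bin_face (a point): Centre of the sloped top of the fixed plywood bin (380 mm wide, 210 deep; 150 mm above the work surface). x runs up the slope, y sideways along the channels (level), z is the face's outward normal, leaning 24 degrees from vertical towards the robot. A 28 mm wide ridge, top at z = 0, parts the two seats. The hatch clears it once lifted 10 mm; lips stop it at 22 mm: slide at about 16 mm.
- seat_left (a point): Centre of the seat at y = +93 mm, x = 0, z = 0 of bin_face; same axes. A recess for the hatch, 186 mm (x) by 158 mm (y), 10 mm deep to a ledge all round that carries the hatch flush; below it is the open compartment. Outside it an end stop rises to z = 22 mm. No latch or spring.
- seat_right (a point): The same at y = -93 mm of bin_face. Channel walls at x = +/-93 mm run along y past both seats; on them lips reach in to x = +/-80 mm, underside at z = 22 mm, top at z = 28 mm, so the hatch cannot be taken out.
- hatch_handle (a point): Centre of the rib handle of the loose wooden hatch (about 0.35 kg): panel 180 (x) by 150 (y) by 10 mm (z), rib in its middle 18 mm thick along x (grip across this), 70 mm long along y, 50 mm tall along z. This point is half-way up the rib, 25 mm above the panel's top. Axes parallel to bin_face when seated; then at z = 25 mm there, with 4 mm play in y and 3 mm in x either way.
- bowls: Two nested terracotta bowls, 110 mm across and 66 mm tall together, standing on the floor of the open compartment (the side of the bin to be covered), below the hatch's path. Origin at the centre of the underside, 10 mm above the work surface.
- colander: Loose steel colander, 190 mm across (237 mm over its two wire handles), 85 mm tall, standing to one side of the bin. Origin at the centre of the underside. A bystander.
- trivet: Loose slatted bamboo trivet, 170 x 165 mm, 14 mm thick, lying to one side. Origin at the centre of the underside. A bystander. Farther off, beyond the bin's two sides (0.72 m or more ahead, over 0.4 m sideways), stand a fixed display box with a molcajete (200 mm wide, 156 tall) and a fixed wicker-look drawer unit (226 mm wide, 140 tall).

How it is judged:
By the outcome, as a careful person would: the job done as asked, in the order asked, and still so for the second after the job is handed in, with the robot touching nothing.
It also fails if it takes over 38 s, if anything falls off the work surface, if the arm or the gripper's body presses on something with over 40 N, if the wrist force passes 120 N, or if a joint passes its speed limit or range.

## Working session

There is one attempt and no reset: what is moved stays moved. The work goes in short steps, Python scripts to look and compute and a tool call to move; the robot and the scene stay as the last step left them, time stands still between calls to the robot, and variables do not carry over. Pictures are saved under pics/ and viewed, about 8 in all and at most 12, crops included, and the job is handed in when it is done.

Besides the shell and the picture viewer there is one more tool, called after "Emit:" in YAML: its name, and indented under it one key for each argument. arm_command: Moves the arm, as the interface text tells. Its arguments: {"type":"object","properties":{"deltas":{"type":"array","items":{"type":"array","items":{"type":"number"}}},"claw":{"type":"number"}},"required":["deltas"]}

```bash
mkdir -p pics; cat > h.py <<'E'
import numpy as np,cv2
from plant import bot,vision,job
def world(p,xyz): 
    return (np.linalg.inv(p["world_to_cam"])@np.r_[xyz,1])[:3]
def proj(p,X):
    M=np.array(p["world_to_cam"]);return cv2.projectPoints(np.float64(X).reshape(-1,3),cv2.Rodrigues(M[:3,:3])[0],M[:3,3],np.array(p["camera_matrix"]),np.array(p["dist_coeffs"]))[0].reshape(-1,2)
def save(p,n): cv2.imwrite(f"pics/{n}.png",p["img"][:,:,::-1])
E
python3 - <<'E'
from h import *
np.set_printoptions(precision=2,suppress=True)
o=bot.get_obs();print({k:np.round(o[k],3) for k in("time","tool_pos","tcp_rot","contact_force","grip_width")})
ims=[]
for c in("side","top"):
    p=vision.capture(c);ims.append(p["img"]);print(c,"cam at",world(p,[0,0,0]))
    for n in("hatch_handle","bowls","colander","trivet","bin_face"):
        for d in vision.find_in(p,n)[:2]:print(n,round(d["confidence"],2),world(p,d["xyz"]))
    save(p,c+"0")
E
```

```text
{'time': np.float64(0.0), 'tool_pos': array([202.18, 484.07, 234.02]), 'tcp_rot': array([-1.57,  0.  , -0.4 ]), 'contact_force': array([ 0.23,  0.11, -0.45]), 'grip_width': np.float64(91.784)}
side cam at [  232.45 -1132.06   781.15]
colander 0.57 [ 467.74 -450.39   49.69]
colander 0.46 [ 544.48 -190.72  127.54]
trivet 0.58 [405.2  477.81  18.76]
trivet 0.32 [ 542.7  -187.56  125.3 ]
bin_face 0.69 [ 544.2  -185.72  127.91]
bin_face 0.48 [404.5  478.74  18.44]
top cam at [ 282.6    16.01 1634.3 ]
bowls 0.92 [ 537.9 -107.9   47.3]
bowls 0.73 [401.83 484.84  14.7 ]
colander 0.9 [ 465.59 -499.54   28.29]
trivet 0.86 [403.88 482.22  12.97]
bin_face 0.66 [557.73 -48.04 140.6 ]
```

View pics/side0.png

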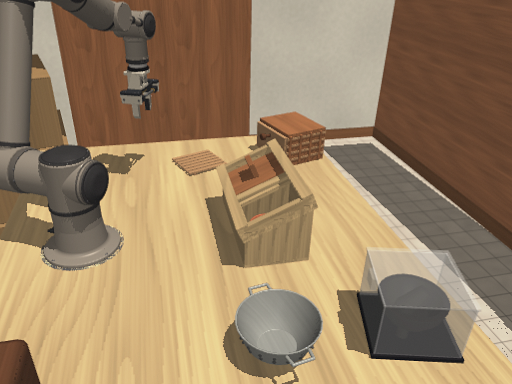

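View pics/top0.png

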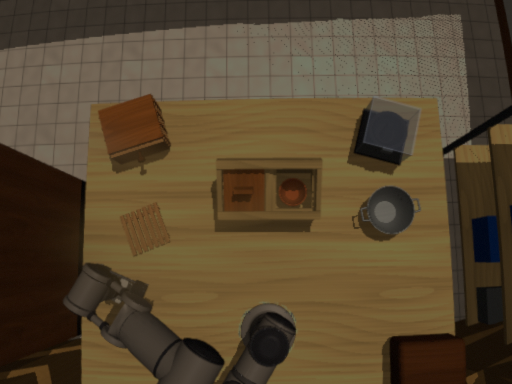

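```bash
cat >> h.py <<'E'
t=np.radians(24)
def face(c,yaw):
    cy,sy=np.cos(yaw),np.sin(yaw);Rz=np.array([[cy,-sy,0],[sy,cy,0],[0,0,1]])
    F=np.eye(4);F[:3,:3]=Rz@np.array([[np.cos(t),0,-np.sin(t)],[0,1,0],[np.sin(t),0,np.cos(t)]]);F[:3,3]=c;return F
def loops(hy,hz=0):
    q=lambda x0,x1,y0,y1,z:np.array([[x0,y0,z],[x1,y0,z],[x1,y1,z],[x0,y1,z]],float)
    L=[(q(-80,80,-190,190,28),(255,255,0)),(q(-105,105,-190,190,28),(0,255,255)),(q(-93,93,-172,-14,0),(0,255,0)),
       (q(-9,9,hy-35,hy+35,50+hz),(255,0,255))]
    return L
def overlay(p,F,box,s,hy=93,hz=0):
    x0,y0,x1,y1=box;im=cv2.resize(p["img"][y0:y1,x0:x1],None,fx=s,fy=s,interpolation=cv2.INTER_CUBIC)
    im=np.clip(im*1.4,0,255).astype(np.uint8)
    for P,c in loops(hy,hz):
        uv=proj(p,P@F[:3,:3].T+F[:3,3]);cv2.polylines(im,[np.int32(((uv-[x0,y0])+.5)*s)],True,c,1)
    return im
E
python3 - <<'E'
from h import *
p=vision.capture("top");s=vision.capture("side")
M=np.array(p["world_to_cam"])
def ray(p,uv,z):
    n=cv2.undistortPoints(np.float64([[uv]]),np.array(p["camera_matrix"]),np.array(p["dist_coeffs"]))[0,0]
    W=np.linalg.inv(p["world_to_cam"]);d=W[:3,:3]@np.r_[n,1];c=W[:3,3];return c+d*(z-c[2])/d[2]
for uv in((217,158),(322,158),(217,220),(322,220),(269,189)):print(uv,ray(p,uv,150).round(0))
c=ray(p,(269,189),160);c[2]=150;F=face(c,0)
a=overlay(p,F,(205,145,335,235),6);b=overlay(s,F,(205,130,335,270),4)
cv2.imwrite("pics/ov1.png",a[:,:,::-1]);cv2.imwrite("pics/ov1s.png",b[:,:,::-1]);print(c)
for q in(p,s):
  for n in("hatch_handle","bowls"):
    for d in vision.regions_of(q,n)[:1]:
      v,u=np.nonzero(d["mask"]);print(q is p,n,d["confidence"],u.min(),u.max(),v.min(),v.max(),u.mean(),v.mean())
E
```

```text
(217, 158) [654. 180. 150.]
(322, 158) [ 647. -212.  150.]
(217, 220) [422. 179. 150.]
(322, 220) [ 416. -203.  150.]
(269, 189) [533. -12. 150.]
[531.47163717 -11.99153776 150.        ]
True hatch_handle 0.85 224 265 168 211 244.3374578177728 189.65635545556805
True bowls 0.75 278 305 178 206 291.9983948635634 191.59550561797752
False hatch_handle 0.66 229 283 153 193 254.51340694006308 172.21372239747635
False bowls 0.3 172 224 150 174 198.05385556915544 161.19461444308445
```

View pics/ov1.png

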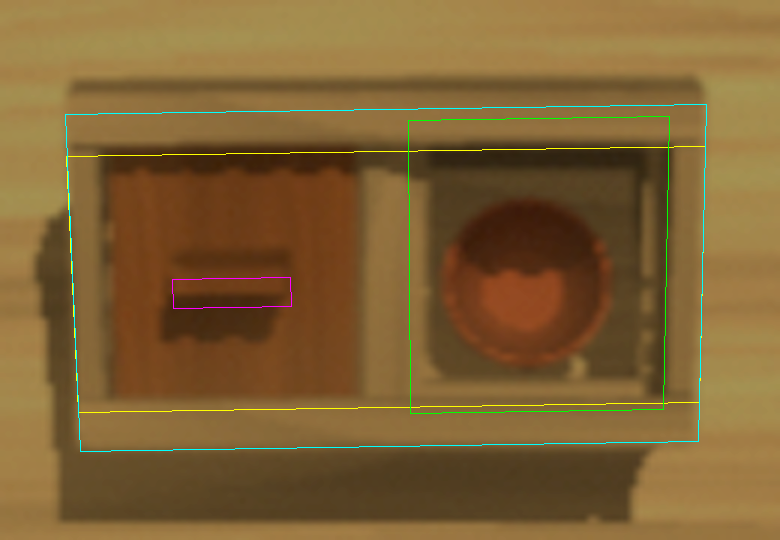

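View pics/ov1s.png

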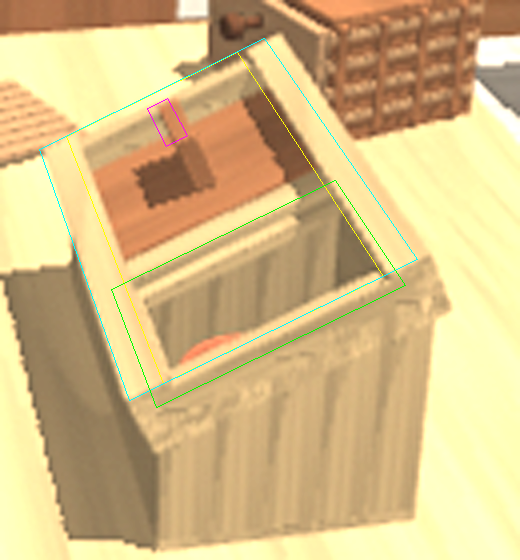

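```bash
python3 - <<'E'
from h import *
p=vision.capture("top");s=vision.capture("side")
def z(q,x0,y0,w,h,k):
    im=cv2.resize(q["img"][y0:y0+h,x0:x0+w],None,fx=k,fy=k,interpolation=cv2.INTER_LINEAR)
    im=np.clip(im*1.5,0,255).astype(np.uint8)
    for i in range(0,w,10):cv2.putText(im,str(x0+i),(i*k,8),0,.3,(255,255,255),1);im[::4,i*k]=255
    for i in range(0,h,10):cv2.putText(im,str(y0+i),(0,i*k+8),0,.3,(255,255,255),1);im[i*k,::4]=255
    return im
im=np.hstack([z(p,220,160,50,75,8),z(s,225,140,50,75,8)])
cv2.imwrite("pics/z1.png",im[:,:,::-1])
for yaw in(0,-.015):
  F=face(np.array([535,-12,150]),yaw)
  for P,c in loops(93)[3:]:
    for q in(p,s):print(yaw,proj(q,P@F[:3,:3].T+F[:3,3]).round(1).tolist())
E
```

```text
0 [[253.0, 194.7], [252.9, 189.8], [233.2, 190.1], [233.4, 195.0]]
0 [[247.2, 165.9], [252.5, 163.3], [247.5, 154.0], [242.4, 156.5]]
-0.015 [[252.9, 194.4], [252.9, 189.6], [233.2, 189.6], [233.3, 194.5]]
-0.015 [[247.5, 165.8], [252.7, 163.3], [248.1, 154.0], [243.0, 156.4]]
```

View pics/z1.png

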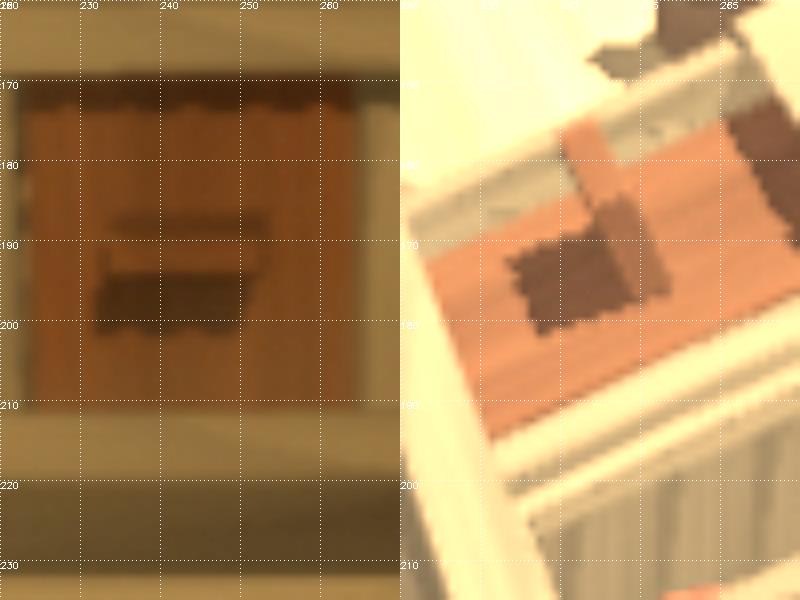

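```bash
python3 - <<'E'
from h import *
from scipy.optimize import least_squares
p=vision.capture("top");s=vision.capture("side")
P=loops(93)[3][0]
ot=np.array([[252.6,194],[252.7,189.7],[233.1,189.8],[233.2,194.2]]);os=np.array([[249,166.2],[254.4,164.4],[250,155],[245,156.9]])
def r(v,w=False):
    F=face(v[:3],v[3]);X=P@F[:3,:3].T+F[:3,3];e=np.r_[proj(p,X)-(ot-0),proj(s,X)-(os-0)]
    return e if w else e.ravel()
f=least_squares(r,[535,-12,150,0],x_scale=[1,1,1,.01]);print(f.x.round(3),f.cost);print(r(f.x,True).round(1))
F=face(f.x[:3],f.x[3]);print("handle centre",(F@[0,93,25,1]).round(1))
im=np.hstack([overlay(p,F,(210,145,330,235),3),overlay(s,F,(205,145,325,235),3)])
a=overlay(p,F,(205,150,335,225),6);b=overlay(s,F,(205,135,325,205+5),4)
b=cv2.copyMakeBorder(b,0,0,0,a.shape[1]-b.shape[1],0);cv2.imwrite("pics/ov2.png",np.vstack([a,b])[:600*2,:,::-1][:750]);
im=cv2.imread("pics/ov2.png");cv2.imwrite("pics/ov2.png",cv2.resize(im,None,fx=.8,fy=.8))
E
```

```text
[ 5.37863e+02 -1.18370e+01  1.46571e+02 -2.40000e-02] 2.612345958507225
[[ 0.2 -0.3]
 [ 0.1 -0.9]
 [ 0.1 -1.2]
 [ 0.  -0.7]
 [-0.5  0.5]
 [-0.6 -0.2]
 [-0.8 -0.2]
 [-0.8  0.3]]
handle centre [529.9  81.4 169.4   1. ]
```

View pics/ov2.png

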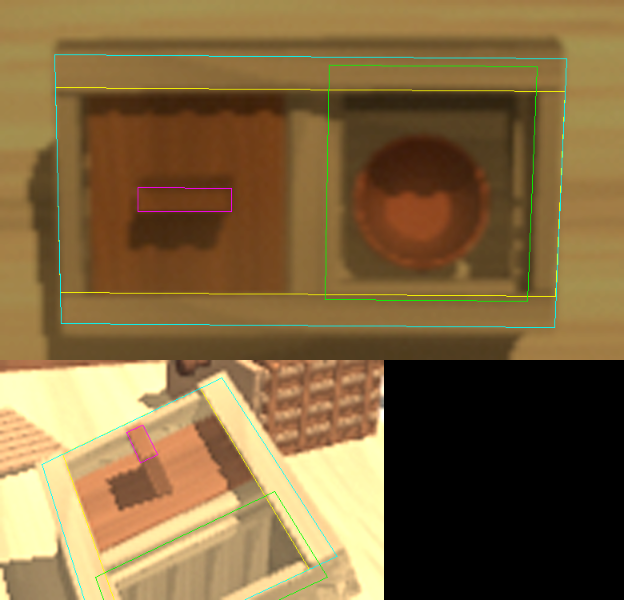

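Emit:
arm_command:
  deltas:
    - [0,-0.015,0,-7.25]
    - [0,-0.015,0,-7.25]
    - [0,-0.01,0,-7.25]
    - [0,0,0,0]

```text
time: 1.5
tool_pos: [202.7, 485.0, 276.1]
tcp_rot: [-1.568, -0.002, -0.015]
contact_force: [0.2, 0.3, -0.7]
grip_width: 92.0
```

Emit:
arm_command:
  deltas:
    - [0.028,0,-0.033,0]
    - [0.028,0,-0.033,0]
    - [0.028,0,-0.033,0]
    - [0.028,0,-0.033,0]
    - [0.028,0,-0.033,0]

```text
time: 2.0
tool_pos: [340.3, 315.6, 274.1]
tcp_rot: [-1.571, 0.0, -0.02]
contact_force: [0.2, 1.1, 0.3]
grip_width: 91.6
```

Emit:
arm_command:
  deltas:
    - [0.028,0,-0.033,0]
    - [0.028,0,-0.033,0]
    - [0.028,0,-0.033,0]
    - [0.028,0,-0.033,0]
    - [0.028,0,-0.033,0]

```text
time: 2.5
tool_pos: [477.7, 148.3, 274.1]
tcp_rot: [-1.571, 0.001, -0.02]
contact_force: [0.6, 1.6, 0.6]
grip_width: 91.6
```

Emit:
arm_command:
  deltas:
    - [0.028,0,-0.033,0]
    - [0.026,0,-0.034,0]
    - [0,0,0,0]
    - [0,0,0,0]

```text
time: 2.9
tool_pos: [529.8, 81.4, 273.6]
tcp_rot: [-1.57, 0.002, -0.021]
contact_force: [-0.5, 0.3, -0.3]
grip_width: 91.6
```

Emit:
arm_command:
  deltas:
    - [0,0.03,0,0]
    - [0,0.025,0,0]
    - [0,0,0,0]

```text
time: 3.2
tool_pos: [527.1, 83.3, 216.6]
tcp_rot: [-1.571, 0.007, -0.016]
contact_force: [-0.4, -0.4, -0.7]
grip_width: 91.9
```

```bash
python3 - <<'E'
from h import *
s=vision.capture("side");p=vision.capture("top")
def z(q,x0,y0,w,h,k):
    return np.clip(cv2.resize(q["img"][y0:y0+h,x0:x0+w],None,fx=k,fy=k,interpolation=cv2.INTER_LINEAR)*1.3,0,255).astype(np.uint8)
T=bot.get_obs()["tool_pos"];print(T,proj(s,[T,T+[0,0,-8]]),proj(p,[T]))
im=np.hstack([z(p,215,150,65,80,6),z(s,215,120,65,80,6)]);cv2.imwrite("pics/g1.png",im[:,:,::-1])
E
```

```text
[529.4686819   83.07997827 220.20456484] [[251.96705864 152.0787518 ]
 [251.91109133 154.41709972]] [[242.18820094 187.13024059]]
```

View pics/g1.png

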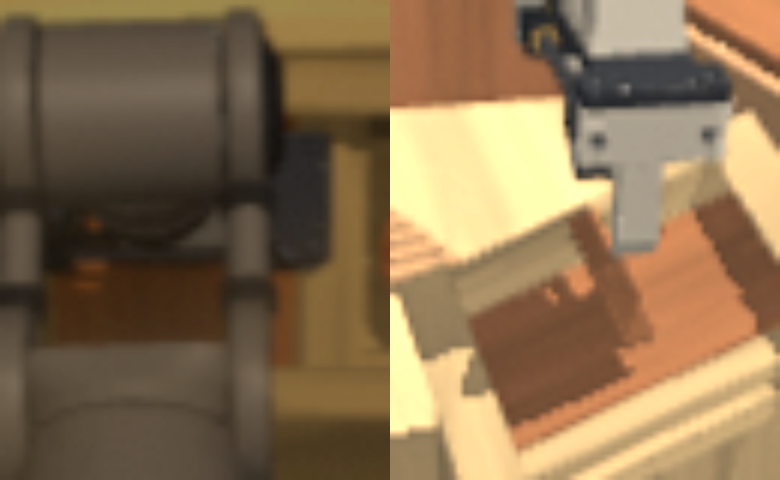

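Emit:
arm_command:
  deltas:
    - [-0.002,0.015,-0.001,0]
    - [0,0.015,0,0]
    - [0,0.014,0,0]
    - [0,0.012,0,0]
    - [0,0,0,0]

```text
time: 3.8
tool_pos: [527.5, 81.5, 163.4]
tcp_rot: [-1.571, 0.001, -0.016]
contact_force: [0.1, 0.3, -0.5]
grip_width: 91.5
```

Emit:
arm_command:
  deltas:
    - [0,0,0,0]
    - [0,0,0,0]
    - [0,0,0,0]
    - [0,0,0,0]
    - [0,0,0,0]
  claw: 255

```text
time: 4.3
tool_pos: [528.2, 81.2, 164.4]
tcp_rot: [-1.57, -0.001, -0.016]
contact_force: [-0.4, 0.4, 4.0]
grip_width: 69.7
```

Emit:
arm_command:
  deltas:
    - [-0.0016,-0.0036,0,0]
    - [-0.0016,-0.0036,0,0]
    - [-0.0016,-0.0037,0,0]
    - [-0.0016,-0.0037,0,0]
    - [0,0,0,0]

```text
time: 4.8
tool_pos: [521.6, 81.2, 178.9]
tcp_rot: [-1.571, -0.001, -0.016]
contact_force: [0.5, -1.9, -2.6]
grip_width: 69.9
```

```bash
python3 - <<'E'
from h import *
s=vision.capture("side")
im=np.clip(cv2.resize(s["img"][130:215,205:305],None,fx=7,fy=7,interpolation=cv2.INTER_LINEAR)*1.2,0,255).astype(np.uint8)
cv2.imwrite("pics/g2.png",im[:,:,::-1]);print(bot.get_obs()["contact_force"],bot.get_obs()["moment"])
E
```

```text
[ 0.7460534  -0.44281763 -1.7412357 ] [-0.03142159 -0.00798578 -0.05482465]
```

View pics/g2.png

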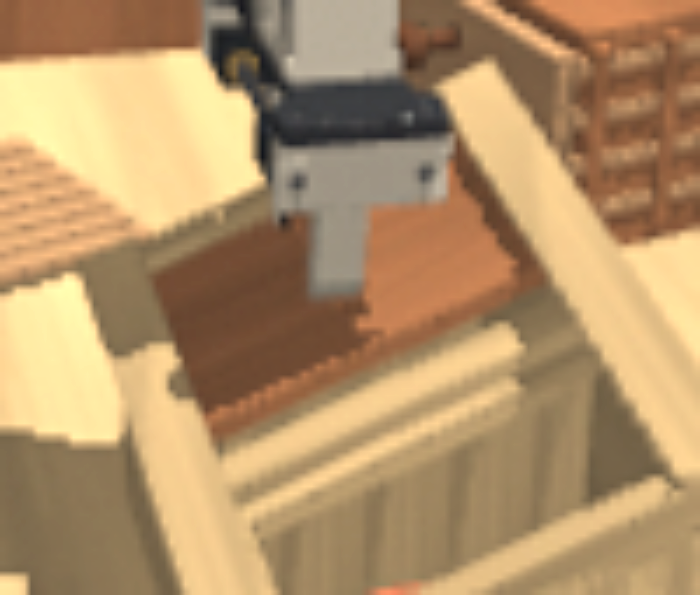

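Emit:
arm_command:
  deltas:
    - [0,0,-0.01,0]
    - [0,0,-0.015,0]
    - [0,0,-0.015,0]
    - [0,0,-0.015,0]
    - [0,0,-0.01,0]

```text
time: 5.35
tool_pos: [520.4, 14.2, 178.3]
tcp_rot: [-1.571, 0.0, -0.018]
contact_force: [-0.3, -0.3, -1.8]
grip_width: 69.7
```

Emit:
arm_command:
  deltas:
    - [0,0,-0.01,0]
    - [0,0,-0.015,0]
    - [0,0,-0.015,0]
    - [0,0,-0.015,0]
    - [0,0,-0.01,0]

```text
time: 5.85
tool_pos: [519.4, -50.3, 178.3]
tcp_rot: [-1.571, -0.0, -0.017]
contact_force: [-0.7, 0.2, -2.7]
grip_width: 70.0
```

Emit:
arm_command:
  deltas:
    - [0,0,-0.015,0]
    - [0,0,-0.015,0]
    - [0,0,-0.015,0]
    - [0,0,-0.01,0]
    - [0,0,0,0]

```text
time: 6.35
tool_pos: [518.5, -105.2, 178.2]
tcp_rot: [-1.571, -0.0, -0.018]
contact_force: [-0.1, 0.3, -2.4]
grip_width: 69.6
```

```bash
python3 - <<'E'
from h import *
p=vision.capture("top");s=vision.capture("side")
z=lambda q,x0,y0,w,h,k:np.clip(cv2.resize(q["img"][y0:y0+h,x0:x0+w],None,fx=k,fy=k,interpolation=cv2.INTER_LINEAR)*1.3,0,255).astype(np.uint8)
cv2.imwrite("pics/g3.png",np.hstack([z(p,255,150,75,85,5),z(s,215,150,85,85,5)])[:,:,::-1]);print(bot.get_obs()["contact_force"],bot.get_obs()["moment"])
E
```

```text
[-0.50471129 -0.38648679 -3.24021209] [0.04619995 0.02055166 0.01917008]
```

View pics/g3.png

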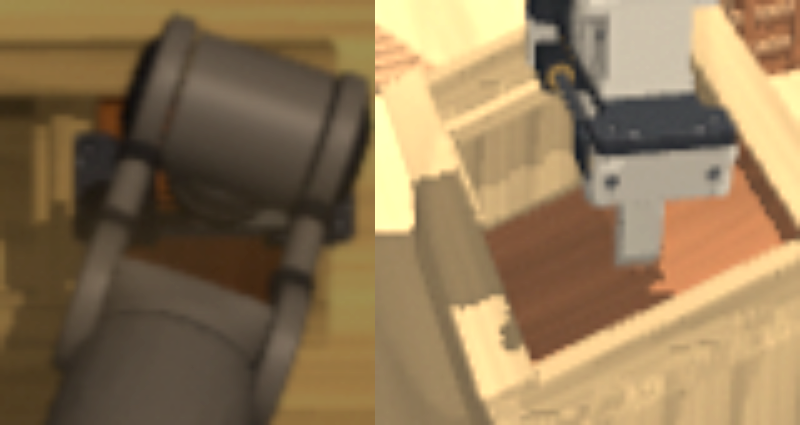

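Emit:
arm_command:
  deltas:
    - [0.0016,0.0036,0,0]
    - [0.0016,0.0036,0,0]
    - [0.0016,0.0037,0,0]
    - [0,0,0,0]

```text
time: 6.85
tool_pos: [523.2, -103.4, 166.6]
tcp_rot: [-1.57, 0.001, -0.016]
contact_force: [-0.4, -0.3, -2.4]
grip_width: 69.9
```

Emit:
arm_command:
  deltas:
    - [0.0008,0.0018,0,0]
    - [0.0008,0.0019,0,0]
    - [0,0,0,0]

```text
time: 7.15
tool_pos: [524.9, -103.8, 164.0]
tcp_rot: [-1.571, -0.0, -0.016]
contact_force: [-1.9, 0.9, 1.1]
grip_width: 69.9
```

Force has changed from −2.4 N to +1.1 N vertical: contact with the ledge, like before the lift (+4 N). Press 0.5 mm more, check, then release.

Emit:
arm_command:
  deltas:
    - [0.0003,0.0006,0,0]
    - [0,0,0,0]

```text
time: 7.35
tool_pos: [524.9, -103.8, 164.0]
tcp_rot: [-1.571, -0.0, -0.016]
contact_force: [-4.4, 0.4, 5.6]
grip_width: 70.3
```

Emit:
arm_command:
  deltas:
    - [0,0,0,0]
    - [0,0,0,0]
    - [0,0,0,0]
    - [0,0,0,0]
    - [0,0,0,0]
  claw: 0

```text
time: 7.85
tool_pos: [525.3, -103.9, 163.0]
tcp_rot: [-1.571, -0.0, -0.016]
contact_force: [-0.2, 0.2, 0.1]
grip_width: 91.5
```

Emit:
arm_command:
  deltas:
    - [0,0,0,0]
    - [0,-0.015,0,0]
    - [0,-0.025,0,0]
    - [0,-0.03,0,0]
    - [0,-0.03,0,0]

```text
time: 8.35
tool_pos: [525.0, -103.8, 264.0]
tcp_rot: [-1.571, 0.001, -0.016]
contact_force: [0.3, -1.4, 0.5]
grip_width: 91.8
```

Emit:
arm_command:
  deltas:
    - [-0.03,-0.02,0,0]
    - [-0.04,0,0,0]
    - [-0.04,0,0,0]
    - [-0.04,0,0,0]
    - [-0.03,0,0,0]

```text
time: 8.85
tool_pos: [343.1, -100.5, 283.1]
tcp_rot: [-1.571, 0.0, -0.016]
contact_force: [0.4, -0.7, 0.7]
grip_width: 91.9
```

```bash
python3 - <<'E'
from h import *
p=vision.capture("top");s=vision.capture("side")
F=face([537.9,-11.8,147.5],-.018)
a=overlay(p,F,(205,140,335,235),4,hy=-93);b=overlay(s,F,(205,130,275+60,215+55),4,hy=-93)
z=lambda q,x0,y0,w,h,k:np.clip(cv2.resize(q["img"][y0:y0+h,x0:x0+w],None,fx=k,fy=k,interpolation=cv2.INTER_LINEAR)*1.3,0,255).astype(np.uint8)
im=np.zeros((560,800,3),np.uint8);im[:285,:390]=z(p,205,140,130,95,3)if 0 else cv2.resize(z(p,205,140,130,95,3),(390,285))
im[:,400:]=z(s,215,140,100,140,4);im[285:,:390]=cv2.resize(a,(390,275));cv2.imwrite("pics/end.png",im[:,:,::-1])
for n in("colander","trivet"):
  print(n,[(round(d["confidence"],2),world(p,d["xyz"]).round(0)) for d in vision.find_in(p,n)[:1]])
P=loops(-93)[3][0];print(proj(s,P@F[:3,:3].T+F[:3,3]).round(1).tolist())
E
```

```text
colander [(0.81, array([ 464., -498.,   29.]))]
trivet [(0.72, array([403., 484.,  15.]))]
[[262.3, 196.2], [268.3, 193.3], [262.4, 181.4], [256.7, 184.1]]
```

View pics/end.png

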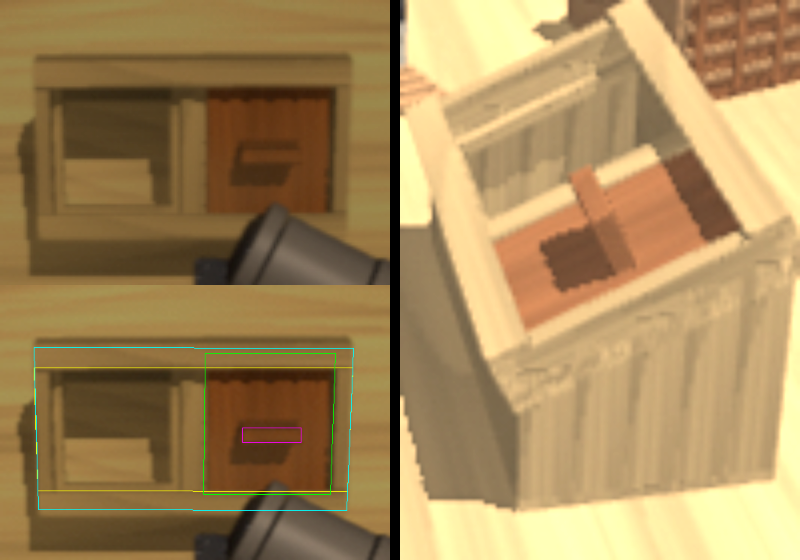

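```bash
python3 -c "
from plant import job;print(job.close_job())"
```

```text
the job is handed in; nothing more can be done
None
```

The hatch now sits over the bowls' compartment, released, and the job is handed in. It took about 9 s of robot time.

The tool can only point straight down, so I gripped the rib across its 70 mm ends instead of its 18 mm thickness. That kept the pads flat on the sloped hatch. I lifted it 16 mm along the face normal, slid it 186 mm sideways with no contact force above about 3 N, lowered it, let go and backed the arm off.

**Seating:**
- The tool came back to the same height as before the lift (about 164 mm).
- Contact force rose to about 7 N on the ledge and went to zero on release.
- In the last side picture the handle's corners were within about 1 pixel of where a seated hatch should put them.

**Bystanders:**
- The network found the colander and the trivet within 2 mm of where they first stood.
- The bowls are now hidden under the hatch, so I could not check them. No contact showed during the slide.

No check failed or disagreed, except for small reading noise: one tool reading taken just after a move was about 3 mm off.

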